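# Throw back the clamp arm and slide the panel home

## Task

Push the clamp arm of the mounting board up by its red cross-handle, past its balance point, so that it stays raised by itself; then push the small framed panel across the board until its far edge sits flush against the dark wooden back fence, under the place where the clamp's rubber foot comes down. Only push with the fingers, gently and without forcing anything: nothing needs gripping, the panel must not be lifted, and you must leave the jars, stone, weight and other things where they are.

Things in the scene. Friction and masses are not known exactly. Their poses are not given: they have to be found in the camera images.
- board: Fixed wooden mounting board, 360 (x) x 400 (y) x 18 mm, its middle covered in grey cloth. Origin: centre of its underside, on the table (top face at +18 mm). Its x axis points across the board to the fence and the clamp hinge (roughly to the robot's left, within 0.35 rad), z up, y roughly towards the robot. Clamp: hinge axis along y at x +115, z +68 mm, between two steel cheeks; from there the arm reaches back in -x over the middle of the board.
- clamp (a joint): Angle of the clamp arm (rad): 0 = lying down on its stop, grows as the red handle swings up and then over in +x towards the hinge side; upper stop at 1.45 (handle then just past straight above the hinge). A steel counterweight above the hinge makes it fall back to 0 below about 0.8 and go on by itself to the upper stop, and stay there, from about 0.8 up. About 1.5 to 2 N up at the handle starts it; damping is light.
- clamp_handle (a point): Centre of the red round cross-handle at the free end of the clamp arm: a bar 16 mm thick and 116 mm long, parallel to the board's y axis. With the arm down it lies at x -85, z +113 mm in the board's frame, 205 mm from the hinge, with free space below it (75 mm to the panel's top). The aluminium arm (22 wide, 10 mm thick) joins it in the middle.
- clamp_hinge (a point): Point on the clamp's hinge axis, midway between the cheeks (board frame x +115, y 0, z +68 mm). A black rubber foot, 36 mm across, hangs from the arm 90 mm before the hinge; with the arm down its underside is 12 mm above the board, so it bars the panel's way. With the arm fully up the foot stands out towards -x, at board frame x about +55 to +75 and 130 to 180 mm above the table.
- fence_face (a point): Foot of the back fence's near face, at its middle, on the board's top (board frame x +75, y 0, z +18 mm); axes as the board's. The fence is a dark wooden strip fixed on the board along y, 240 mm long, 14 mm high.
- panel: Loose framed panel with white paper top bearing a black brush ring: 90 (x) x 140 (y) x 20 mm thick, about 0.25 kg, lying flat on the board short of the clamp foot, below the red handle. Origin: centre of its underside. Its x axis points to the edge that goes to the fence; home, its origin is 45 mm before the fence face. It starts with its origin 140 to 160 mm before it, within 15 mm of the middle line and turned by up to 0.13 rad.
- ink_jar: Bystander: loose round ink jar, 44 mm across, 43 mm high, black cap, near the edge of the board that is away from the robot. Origin: centre of its underside.
- seal_stone: Bystander: loose upright seal stone, 24 x 24 x 48 mm, near the edge of the board that is away from the robot. Origin: centre of its underside.
- paperweight: Bystander: loose brass paperweight, 110 (x) x 26 (y) x 16 mm, near the edge of the board that is next to the robot. Origin: centre of its underside.
- brush_pot: Bystander: loose blue brush pot with brushes, 76 mm across, about 210 mm high, on the table to the left. Origin: centre of its underside.
- tape_roll: Bystander: loose yellow tape roll lying flat, 68 mm across, 24 mm high, on the table to the right. Origin: centre of its underside.
- glue_bottle: Bystander: loose white glue bottle with red cap, 48 mm across, 130 mm high, on the table to the left. Origin: centre of its underside.
- paint_jar: Bystander: loose amber paint jar, 56 mm across, 60 mm high, on the table to the right. Origin: centre of its underside.
Not all that is in view belongs to the job. What is shaped like the panel but purple is not meant.

How it is judged:
By the outcome, as a careful person would: the job done as asked, in the order asked, and still so for the second after the job is handed in, with the robot touching nothing.
It also fails if it takes over 61 s, if anything falls off the work surface, if the arm or the gripper's body presses on something with over 40 N, if the wrist force passes 120 N, or if a joint passes its speed limit or range.

## Robot

A 7-joint arm with a two-finger parallel gripper is mounted at the origin on the work surface. World frame = base frame: x ahead of the robot, y to its left, z up, the work surface at z = 0. Lengths are in m, angles in rad, forces in N, time in s.
With the tool pointing down it reaches from about 0.4 to 0.85 m from the base axis. Payload 6.9 kg.
Tool frame: the origin (TCP) lies midway between the tips of the shut fingers; the grasp point (between the pads) lies behind it (ctrl.pinch_z is the z of the grasp point in the tool frame, in m); z points along the fingers, y is the line along which they close (so a half turn about z gives the same grasp; the last joint's range is limited). The gripper opens to 85 mm and grips with 20 to 120 N. Pads are 22 mm wide; open, the fingers measure 114 mm over their backs; the gripper's body (76 mm by 85 mm) begins 54 mm behind the grasp point. The pads swing forward as they close: fully open they stand 13 mm farther back than shut.
Start: joints at [1.444, 0.507, -0.238, 1.5, 0.126, 1.149, -0.155], TCP at [0.144, -0.608, 0.209] pointing down, gripper open.
Joint ranges: [-3.08, 3.08], [-0.24, 2.05], [-1.43, 1.35], [0, 2.5], [-1.52, 4.66], [0.17, 1.96], [-2.89, 2.89]. Speed limits (rad/s): [2.39, 2.39, 3.14, 3.14, 3.14, 3.14, 3.14].

## Interface

Orientations are given as a unit quaternion [w, x, y, z].
In Python, from station import ctrl, get_state, vision, ticket, models gives the robot as it stands. Calls block until the motion is done:
- ctrl.movep(position, orientation): joint-space move of the TCP to a pose.
- ctrl.movel(position, frame=None, max_speed=0.15): straight line of the TCP; frame=None keeps the orientation; max_speed is the mean speed in m/s.
- ctrl.set_joints(angles): joint-space move.
- ctrl.ungrasp() and ctrl.close_gripper(force=None): open the fingers fully, or close them until they stop; force is the grip in N (None keeps the last).
- ctrl.pause(seconds).
- ctrl.ik(position, orientation): joint angles nearest the present ones, or None.
- get_state(): the state.
- vision.grab_frame(name): name is "scene" or "top" or "wrist"; returns (picture, depth): 400x640x3 uint8, blue, green, red; 400x640 float32, m along the optical axis (not along the pixel's ray), 0 where there is no reading.
- vision.camera_info(name): a dict with "mtx" (3x3 intrinsics, pixels), "R" (3x3) and "t" (3): a world point X has camera coordinates R X + t; the wrist camera has in their place "hand_eye" (4x4, takes a point from camera to tool coordinates, whose origin is the TCP and whose axes are the flange's). Camera axes: x right, y down, z forward; pixel columns grow to the right and rows downward; lengths in m; the calibration is good to about 2 mm. A picture is of the moment at which its call begins: read the wrist's pose just before it. camera_info takes no time and is no camera call.
A pose or a line that the arm cannot do raises ctrl.Unreachable and nothing moves.
- ticket.close_job(): hands the job in; it is judged then, once.
Trained networks look in the newest picture that a camera, given by its name, has taken for a name from the list of things; names that differ only in an ending like _2 or _b are one class to them, and where a whole thing is asked for, a point or a joint stands for the part that bears it (a point fixed in the world has none). Each returns a list of dicts, best first, with "p" (0 to 1); they miss things now and then, are a little off and sometimes report something else, mostly with a low value. They report only what shows in the picture. A call takes as long as a camera call. They do not tell look-alikes from the thing itself.
- models.recognise(camera, target): "point" ([column, row] in pixels, amid what is visible of it).
- models.masks_of(camera, target): "mask" (400x640 bool, what is visible of it) and "point" ([column, row] in pixels, amid what is visible of it).
The state is a dict: "time": time; "qpos": joint angles; "qd": joint speeds; "tau": joint torques, N m; "tcp_pos": TCP position; "eef_rot": TCP orientation; "contact_force": force on the tool from outside, world axes, zero at the start; "wrist_torque": the same for the moment, N m; "width": finger opening in m; "gripper_force": force on a finger pad.
Only numpy, scipy, OpenCV 4.12 (cv2) and the standard library are available. Lean on these libraries where they do the work, as an engineer would, in place of code of your own. Each camera call takes 0.05 s, during which the arm holds its last target. There are 200 camera calls.

## Working session

There is one attempt and no reset: what is moved stays moved. The work goes in short steps, each a Python script; the robot and the scene stay as the last script left them, time stands still between calls to the robot, and variables do not carry over. Pictures are saved under pics/ and viewed, at most 10 in all, crops included, and the job is handed in when it is done.

```bash
ls; mkdir -p pics; cat > h.py <<'E'
import numpy as np, cv2
from station import ctrl, get_state, vision, ticket, models
def unproj(cam,px,d):
    c=vision.camera_info(cam);K=np.array(c["mtx"]);px=np.atleast_2d(px).astype(float);d=np.atleast_1d(d)
    p=np.c_[(px[:,0]-K[0,2])/K[0,0]*d,(px[:,1]-K[1,2])/K[1,1]*d,d]
    return (p-np.array(c["t"]))@np.array(c["R"])
def mpts(cam,mask,dep):
    m=mask&(dep>0);r,c=np.nonzero(m);return unproj(cam,np.c_[c,r],dep[m])
E
python3 - <<'E'
from h import *
for cam in("top","scene"):
    im,dep=vision.grab_frame(cam);cv2.imwrite(f"pics/{cam}0.png",im)
    np.save(f"{cam}0.npy",dep)
    for n in("board","panel","clamp","clamp_handle","ink_jar","seal_stone","paperweight","glue_bottle","brush_pot"):
        for r in models.masks_of(cam,n)[:2]:
            P=mpts(cam,r["mask"],dep)
            if len(P)<5: print(cam,n,'few');continue
            np.save(f"m_{cam}_{n}.npy",r["mask"]) if r is not None else 0
            print(cam,n,round(r["p"],2),np.round(r["point"]),len(P),"med",np.round(np.median(P,0),3),"lo",np.round(np.percentile(P,2,0),3),"hi",np.round(np.percentile(P,98,0),3))
s=get_state();print(s["time"],s["tcp_pos"],s["eef_rot"],ctrl.pinch_z)
E
```

```text
pics
top board 0.57 [286. 227.] 13806 med [0.536 0.082 0.019] lo [ 0.355 -0.114  0.014] hi [0.747 0.246 0.122]
top panel 0.7 [186. 171.] 1399 med [0.703 0.407 0.019] lo [0.642 0.34  0.002] hi [0.768 0.475 0.024]
top panel 0.6 [316. 220.] 1046 med [0.55  0.004 0.038] lo [ 0.499 -0.048  0.024] hi [0.632 0.047 0.043]
top clamp 0.93 [280. 220.] 1116 med [0.547 0.098 0.11 ] lo [ 0.511 -0.025  0.04 ] hi [0.611 0.211 0.135]
top clamp_handle 0.85 [281. 221.] 1141 med [0.547 0.093 0.11 ] lo [ 0.511 -0.025  0.037] hi [0.614 0.211 0.135]
top ink_jar 0.44 [278. 173.] 193 med [0.696 0.115 0.058] lo [0.68  0.097 0.019] hi [0.725 0.137 0.064]
top seal_stone 0.62 [314. 158.] 65 med [0.738 0.012 0.065] lo [0.734 0.003 0.036] hi [0.754 0.021 0.069]
top paperweight 0.68 [297. 268.] 332 med [0.421 0.052 0.034] lo [ 0.403 -0.003  0.026] hi [0.439 0.101 0.038]
top glue_bottle 0.64 [180. 214.] 357 med [0.559 0.391 0.086] lo [0.541 0.379 0.011] hi [0.584 0.413 0.131]
top glue_bottle 0.54 [286. 226.] 13961 med [0.536 0.081 0.019] lo [ 0.356 -0.114  0.013] hi [0.746 0.248 0.121]
top brush_pot 0.85 [170. 243.]
[... 1011 characters left out ...]
 -0.017  0.018] hi [0.76  0.023 0.069]
scene paperweight 0.81 [384. 197.] 363 med [0.427 0.056 0.034] lo [0.405 0.002 0.019] hi [0.442 0.104 0.038]
scene glue_bottle 0.58 [358. 219.] 1373 med [0.554 0.104 0.106] lo [ 0.511 -0.021  0.033] hi [0.613 0.217 0.136]
scene glue_bottle 0.58 [306. 250.] 305 med [0.709 0.127 0.05 ] lo [0.684 0.104 0.022] hi [0.725 0.138 0.064]
scene brush_pot 0.87 [462. 288.] 2221 med [0.484 0.41  0.083] lo [0.335 0.325 0.002] hi [0.512 0.443 0.21 ]
scene brush_pot 0.39 [426. 311.] 919 med [0.578 0.409 0.076] lo [0.51  0.356 0.   ] hi [0.591 0.425 0.132]
1.0 [ 0.14414506 -0.60813433  0.20916909] [-1.75580773e-05  9.93236950e-01  1.16104958e-01 -3.38963333e-06] -0.0187
```

```bash
python3 - <<'E'
from h import *
for cam in("top","scene"):
    dep=np.load(f"{cam}0.npy");im=cv2.imread(f"pics/{cam}0.png")
    r,c=np.mgrid[:400,:640];P=mpts(cam,np.ones((400,640),bool),dep);I=im[dep>0].astype(int)
    inb=(P[:,0]>.3)&(P[:,0]<.82)&(P[:,1]>-.2)&(P[:,1]<.3)
    B=P[inb&(P[:,2]>.012)]
    rc=cv2.minAreaRect(B[:,:2].astype(np.float32));print(cam,"board rect",rc)
    red=inb&(I[:,2]>110)&(I[:,1]<70)&(I[:,0]<70)&(P[:,2]>.08)
    H=P[red];print("red",len(H));
    if len(H)>5: print(cv2.minAreaRect(H[:,:2].astype(np.float32)),np.percentile(H[:,2],[5,50,95]))
    m=np.load(f"m_{cam}_panel.npy");Q=mpts(cam,m,dep);Q=Q[(Q[:,2]>.033)&(Q[:,2]<.043)]
    print("panel",cv2.minAreaRect(Q[:,:2].astype(np.float32)))
a=cv2.imread("pics/top0.png")[120:320,180:440];b=cv2.imread("pics/scene0.png")[100:400,150:550]
a=cv2.resize(a,(390,300));b=cv2.resize(b,(400,300));cv2.imwrite("pics/c0.png",np.hstack([a,b]))
E
```

```text
top board rect ((0.5552530884742737, 0.06843206286430359), (0.4007387161254883, 0.3605469763278961), 9.712199211120605)
red 154
((0.5697923302650452, -0.01621711440384388), (0.10851770639419556, 0.013180148787796497), 10.493273735046387) [0.11654121 0.11990601 0.12340235]
panel ((0.5665382742881775, 0.0011029653251171112), (0.1395086944103241, 0.08941417932510376), 7.627231597900391)
scene board rect ((0.5570577383041382, 0.06650087237358093), (0.4031180441379547, 0.3637958765029907), 9.56875228881836)
red 134
((0.5732651352882385, -0.012339770793914795), (0.10949372500181198, 0.010918690823018551), 9.880258560180664) [0.11270555 0.11933431 0.12278577]
panel ((0.5697572231292725, 0.00048025697469711304), (0.1440281867980957, 0.09460681676864624), 6.480168342590332)
```

View pics/c0.png

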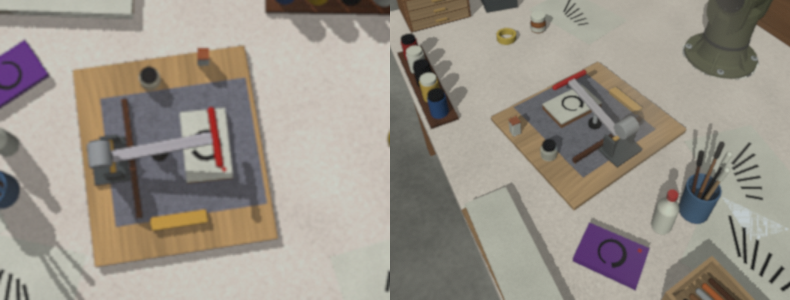

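```bash
cat >> h.py <<'E'
from scipy.spatial.transform import Rotation as Rn
A=np.radians(9.65);O=np.array([.556,.0675,0])
RB=np.array([[-np.sin(A),-np.cos(A),0],[np.cos(A),-np.sin(A),0],[0,0,1]])
W=lambda p:O+RB@np.array(p,float)          # board -> world
def quat(phi,sgn):                         # tool z: board +x, pitched down by phi; tool y = sgn*board y
    z=np.array([np.cos(phi),0,-np.sin(phi)]);y=np.array([0,sgn,0.]);M=RB@np.c_[np.cross(y,z),y,z]
    x,y_,z_,w=Rn.from_matrix(M).as_quat();return np.array([w,x,y_,z_])
def tip(theta,phi,gap=0,s=.025,h=.011,y=.034):
    a=.2213+theta;C=np.array([.115-.205*np.cos(a),y,.068+.205*np.sin(a)])
    d=np.array([np.cos(phi),0,-np.sin(phi)]);n=np.array([np.sin(phi),0,np.cos(phi)])
    return C-(.008+h+gap)*n+s*d
E
python3 - <<'E'
from h import *
R=lambda q:None if q is None else np.round(q,2)
for deg in(35,42,50):
  for sg in(1,-1):
    p=np.radians(deg);q=quat(p,sg)
    print(deg,sg,R(ctrl.ik(W(tip(0,p,.01,s=-.09)),q)),R(ctrl.ik(W(tip(0,p,.01)),q)),R(ctrl.ik(W(tip(1.,p)),q)))
for deg in(78,90):
  for sg in(1,-1):
    q=quat(np.radians(deg),sg);print(deg,sg,R(ctrl.ik(W([-.15,0,.12]),q)),R(ctrl.ik(W([-.15,0,.014]),q)),R(ctrl.ik(W([-.02,0,.014]),q)))
E
```

```text
35 1 [ 0.54  0.89  0.06  1.4  -0.68  1.63 -2.13] [ 0.49  0.9  -0.03  1.63 -0.72  1.37 -2.08] [ 0.32  0.6  -0.05  1.75 -0.82  1.4  -2.29]
35 -1 [ 0.98  1.02 -0.86  1.4  -0.15  1.42  0.48] [ 0.94  1.07 -0.9   1.62 -0.12  1.13  0.45] [ 0.92  0.87 -1.18  1.75 -0.2   1.05  0.16]
42 1 [ 0.52  0.8   0.04  1.45 -0.62  1.54 -2.19] [ 0.47  0.83 -0.05  1.66 -0.66  1.27 -2.14] [ 0.31  0.55 -0.09  1.75 -0.74  1.32 -2.39]
42 -1 [ 0.97  0.94 -0.88  1.44 -0.09  1.36  0.42] [ 0.93  1.01 -0.92  1.65 -0.04  1.08  0.37] [ 0.88  0.78 -1.13  1.74 -0.17  1.06  0.13]
50 1 [ 0.48  0.71  0.01  1.5  -0.54  1.43 -2.26] [ 0.44  0.76 -0.07  1.7  -0.59  1.16 -2.22] [ 0.29  0.49 -0.15  1.74 -0.63  1.24 -2.51]
50 -1 [ 0.96  0.86 -0.92  1.49 -0.01  1.3   0.33] [ 0.91  0.93 -0.94  1.69  0.05  1.02  0.27] [ 0.81  0.66 -1.04  1.74 -0.16  1.06  0.12]
78 1 [ 0.25  0.57 -0.05  1.66 -0.2   0.99 -2.65] [ 0.24  0.7  -0.03  1.76 -0.25  0.78 -2.57] [ 0.07  0.66 -0.09  1.87 -0.24  0.66 -2.78]
78 -1 [ 0.72  0.7  -0.87  1.65  0.35  1.05 -0.04] [ 0.67  0.82 -0.78  1.75  0.45  0.85 -0.09] [ 0.45  0.75 -0.72  1.87  0.4   0.71 -0.27]
90 1 [-0.52  0.81  1.15  1.74 -0.81  1.15 -2.09] [ 0.04  0.67  0.09  1.83 -0.09  0.65 -2.79] [-0.67  0.85  0.95  1.91 -0.91  0.89 -2.22]
90 -1 [ 0.59  0.64 -0.82  1.72  0.54  1.02 -0.25] [ 0.5   0.74 -0.66  1.82  0.62  0.8  -0.32] [ 0.27  0.7  -0.63  1.89  0.6   0.74 -0.54]
```

```bash
python3 - <<'E'
from h import *
p=np.radians(42);q=quat(p,-1)
ctrl.close_gripper(20)
a=W(tip(0,p,.012,s=-.09))
ctrl.movep(a+[0,-.05,.1],q)
ctrl.movel(a)
ctrl.movel(W(tip(0,p,.012)),max_speed=.1)
s=get_state();print(s["time"],s["contact_force"],s["tcp_pos"]-W(tip(0,p,.012)))
a,_=vision.grab_frame("scene");b,_=vision.grab_frame("wrist")
cv2.imwrite("pics/1.png",np.hstack([cv2.resize(a[100:300,220:420],(400,400)),cv2.resize(b,(400,250))[:, :] if 0 else cv2.copyMakeBorder(cv2.resize(b,(400,250)),0,150,0,0,0)]))
E
```

```text
6.075 [ 0.80614629 -0.30434    -0.01211414] [ 0.00042575 -0.00053122  0.00023135]
```

View pics/1.png

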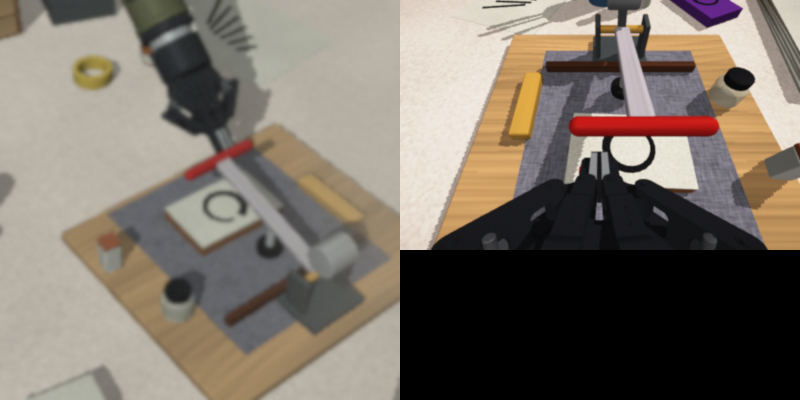

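The fingers are left of the clamp arm (tip at about (597,155) in the right half), and the red bar is at about (640,126), ahead and above. That fits the tip being under the bar, so I'll lift along the arc.

```bash
python3 - <<'E'
from h import *
p=np.radians(42)
ctrl.movel(W(tip(0,p,.001)),max_speed=.04)
for th in(.1,.25,.4,.55,.7,.82,.92):
    ctrl.movel(W(tip(th,p,0)),max_speed=.08)
    s=get_state();print(th,round(s["time"],2),np.round(s["contact_force"],2))
    if np.abs(s["contact_force"]).max()>15: break
a,_=vision.grab_frame("scene");b,_=vision.grab_frame("wrist")
cv2.imwrite("pics/2.png",np.hstack([cv2.resize(a[100:300,220:420],(400,400)),cv2.copyMakeBorder(cv2.resize(b,(400,250)),0,150,0,0,0)]))
E
```

```text
0.1 7.02 [ 1.41 -1.4  -0.87]
0.25 7.55 [ 0.11 -0.1  -1.83]
0.4 8.08 [ 0.53 -0.5   0.56]
0.55 8.62 [ 0.55 -0.11 -1.14]
0.7 9.15 [-0.26 -0.43 -0.45]
0.82 9.61 [-0.12 -0.42 -0.75]
0.92 10.02 [ 0.69 -0.74 -0.06]
```

View pics/2.png

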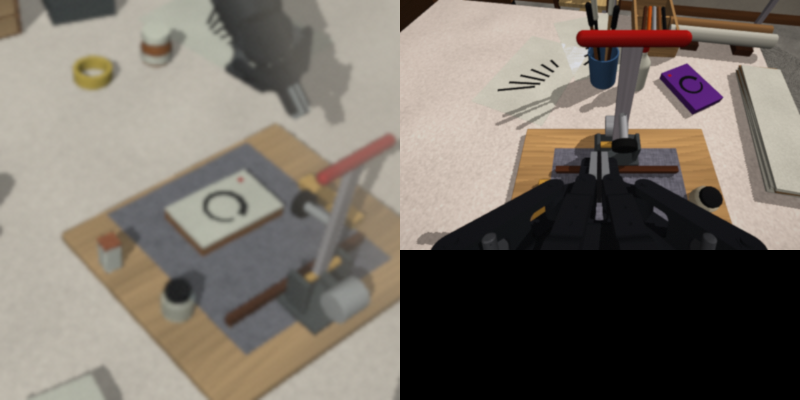

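The clamp is raised and has left the fingers: bar at about (355,158) left, foot standing out at (305,203). The panel is in plain view. I'll back off, open the fingers and measure the panel.

```bash
python3 - <<'E'
from h import *
p=np.radians(42);d=np.array([np.cos(p),0,-np.sin(p)])
ctrl.movel(W(tip(.92,p,.0)-.15*d),max_speed=.2)
ctrl.ungrasp()
q=quat(np.radians(78),-1)
ctrl.movep(W([-.24,0,.15]),q)
for cam in("top","scene"):
    im,dep=vision.grab_frame(cam)
    for r in models.masks_of(cam,"panel")[:3]:
        Q=mpts(cam,r["mask"],dep);Q=Q[(Q[:,2]>.03)&(Q[:,2]<.044)]
        if len(Q)<50: continue
        c,sz,a=cv2.minAreaRect(Q[:,:2].astype(np.float32));print(cam,r["p"],np.round((RB.T@(np.r_[c,0]-O)),4),sz,a-9.65)
    r=models.masks_of(cam,"clamp_handle")
    if r:
        Q=mpts(cam,r[0]["mask"],dep);print("handle",np.round(np.median((Q-O)@RB,0),3),np.percentile(Q[:,2],98))
s=get_state();print(s["time"],s["contact_force"],s["tcp_pos"]-W([-.24,0,.15]),s["width"])
E
```

```text
top 0.95 [-0.0673 -0.0006  0.    ] (0.14174239337444305, 0.09018837660551071) -2.5129393577575687
handle [0.131 0.005 0.205] 0.281830927188898
scene 0.89 [-0.0683 -0.0022  0.    ] (0.14393803477287292, 0.0947766974568367) -2.094467067718506
handle [ 0.135 -0.007  0.157] 0.2810880798633257
12.975 [0.22338164 0.77381807 0.39311095] [-4.52395106e-05 -1.45302514e-04  2.41001318e-04] 0.08557238929792842
```

```bash
python3 - <<'E'
from h import *
z=.015
ctrl.movel(W([-.17,0,.05]),max_speed=.1)
ctrl.movel(W([-.17,0,z]),max_speed=.04)
f0=np.array(get_state()["contact_force"]);print(f0)
for x in(-.13,-.09,-.055):
    ctrl.movel(W([x,0,z]),max_speed=.05)
    s=get_state();print(x,round(s["time"],1),np.round(RB.T@(s["contact_force"]-f0),2))
im,dep=vision.grab_frame("top");im2,dep2=vision.grab_frame("scene")
for r in models.masks_of("scene","panel")[:2]:
    Q=mpts("scene",r["mask"],dep2);Q=Q[(Q[:,2]>.03)&(Q[:,2]<.044)]
    if len(Q)>50:
        c,sz,a=cv2.minAreaRect(Q[:,:2].astype(np.float32));print(np.round((RB.T@(np.r_[c,0]-O)),4),sz,a-9.65)
cv2.imwrite("pics/3.png",np.hstack([cv2.resize(im2[130:280,240:390],(400,400)),cv2.resize(im[145:295,220:370],(400,400))]))
E
```

```text
[ 0.1916239  -0.45961826 -0.24926904]
-0.13 16.3 [-0.06  0.31  0.39]
-0.09 17.3 [ 1.15  0.61 -0.31]
-0.055 18.1 [ 0.81  0.32 -0.69]
[-0.0676 -0.0021  0.    ] (0.14212901890277863, 0.09481357783079147) -2.619942092895508
```

View pics/3.png

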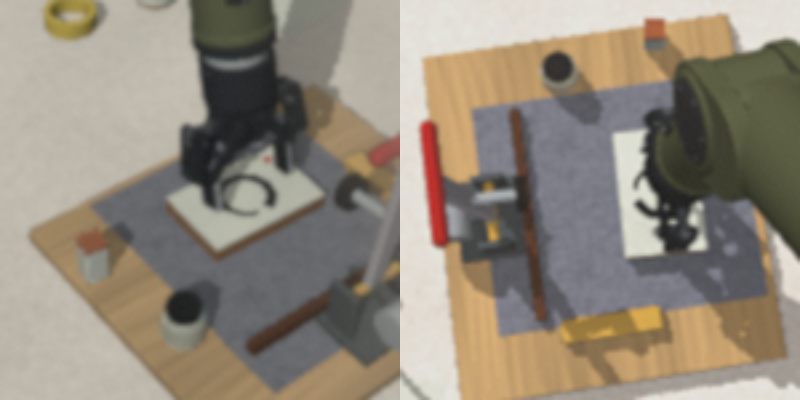

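The fingers stand over the panel and it hasn't moved, so the tips were too high. I'll check the heights, then lift off and go back.

```bash
python3 - <<'E'
from h import *
s=get_state();print(s["tcp_pos"]-W([-.055,0,.015]),s["eef_rot"],quat(np.radians(78),-1),s["width"],s["contact_force"])
im,dep=vision.grab_frame("wrist");im2,dep2=vision.grab_frame("scene")
# lowest gripper points over panel seen by scene: dark pixels just above the panel plane
P=mpts("scene",dep2>0,dep2);I=im2[dep2>0].astype(int);B=(P-O)@RB
m=(I.max(1)<60)&(abs(B[:,1])<.08)&(B[:,0]>-.12)&(B[:,0]<-.0)&(B[:,2]>.041)
for lo in(-.08,-.05,-.02,.02,.05):
    k=m&(B[:,1]>lo)&(B[:,1]<lo+.03)
    if k.sum(): print(lo,k.sum(),np.round(B[k][np.argsort(B[k][:,2])[:4]],3).tolist())
cv2.imwrite("pics/4.png",np.hstack([cv2.resize(im2[150:230,270:370],(400,320)),cv2.copyMakeBorder(cv2.resize(im,(400,250)),0,70,0,0,0)]))
E
```

```text
[ 6.88025985e-05 -4.98184202e-04 -8.21469542e-05] [-0.07980726  0.6418681   0.75967061  0.06735504] [-0.07986786  0.6415903   0.75989189  0.06743386] 0.08553432176984832 [0.32961511 0.23889454 0.2257676 ]
-0.08 184 [[-0.06, -0.053, 0.063], [-0.062, -0.052, 0.069], [-0.06, -0.057, 0.07], [-0.057, -0.056, 0.071]]
-0.05 538 [[-0.065, -0.05, 0.08], [-0.081, -0.045, 0.095], [-0.062, -0.046, 0.095], [-0.081, -0.041, 0.096]]
-0.02 354 [[-0.07, -0.006, 0.107], [-0.068, 0.009, 0.111], [-0.067, -0.016, 0.111], [-0.069, -0.001, 0.112]]
0.02 135 [[-0.055, 0.022, 0.042], [-0.06, 0.043, 0.056], [-0.063, 0.041, 0.059], [-0.06, 0.043, 0.061]]
0.05 136 [[-0.066, 0.063, 0.093], [-0.06, 0.05, 0.094], [-0.067, 0.06, 0.095], [-0.06, 0.054, 0.095]]
```

View pics/4.png

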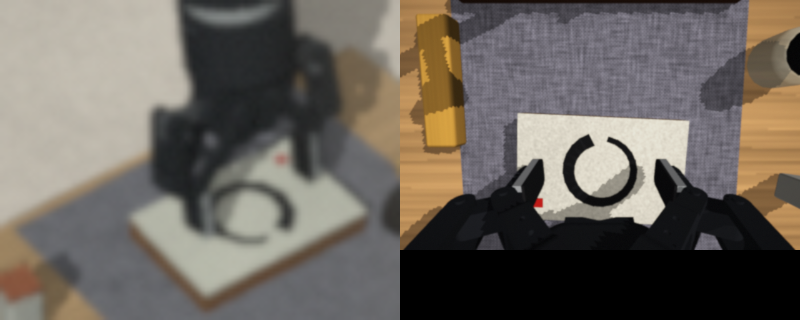

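The open tips skim just above the panel, at left-image (205,225) and (305,170). The open fingers end about 25 mm behind the TCP, so I'll go back and run lower, watching the force.

```bash
cat >> h.py <<'E'
def panel(cam):
    _,dep=vision.grab_frame(cam);out=[]
    for r in models.masks_of(cam,"panel")[:3]:
        Q=mpts(cam,r["mask"],dep);Q=Q[(Q[:,2]>.03)&(Q[:,2]<.044)]
        if len(Q)>50:
            c,sz,a=cv2.minAreaRect(Q[:,:2].astype(np.float32));out.append((cam,np.round((RB.T@(np.r_[c,0]-O)),4),np.round(sz,3),round(a-9.65,2)))
    print(out)
E
python3 - <<'E'
from h import *
y=-.001
ctrl.movel(W([-.055,0,.04]),max_speed=.05)
ctrl.movel(W([-.17,y,.04]),max_speed=.15)
ctrl.movel(W([-.17,y,.012]),max_speed=.06)
ctrl.pause(.2);f0=np.array(get_state()["contact_force"]);z=.012
while z>-.001:
    z-=.003;ctrl.movel(W([-.17,y,z]),max_speed=.02)
    f=(get_state()["contact_force"]-f0);print(round(z,3),np.round(f,2))
    if f[2]>3: z+=.003;ctrl.movel(W([-.17,y,z]),max_speed=.02);break
for x in(-.13,-.10):
    ctrl.movel(W([x,y,z]),max_speed=.05)
    s=get_state();print(x,round(s["time"],1),np.round(RB.T@(s["contact_force"]-f0),2))
panel("scene");panel("top")
im,_=vision.grab_frame("wrist");im2,_=vision.grab_frame("scene")
cv2.imwrite("pics/5.png",np.hstack([cv2.resize(im2[150:230,270:370],(400,320)),cv2.copyMakeBorder(cv2.resize(im,(400,250)),0,70,0,0,0)]))
E
```

```text
0.009 [ 0.61 -0.87 -0.31]
0.006 [ 0.47 -0.18  0.84]
0.003 [ 0.54 -0.6   0.74]
0.0 [ 1.36  0.03 -0.16]
-0.003 [-0.34 -0.36  0.24]
-0.13 23.2 [ 0.59  0.18 -0.42]
-0.1 23.9 [-0.51 -0.84  0.52]
[('scene', array([-0.0511,  0.0002,  0.    ]), array([0.145, 0.094]), 0.68)]
[('top', array([-0.0512,  0.002 ,  0.    ]), array([0.14 , 0.093]), 0.12)]
```

View pics/5.png

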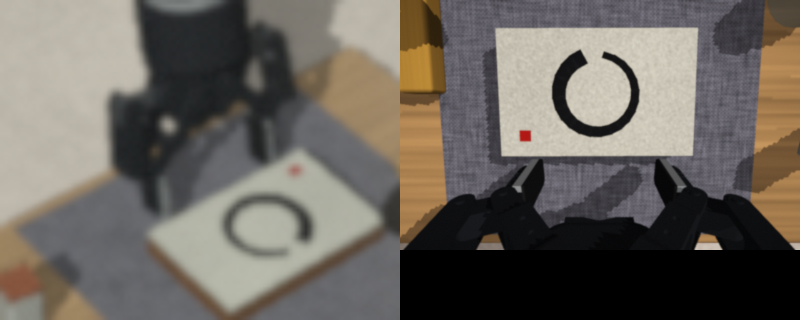

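The panel is moving squarely ahead of both fingertips, its rear edge at (590,158). Next I'll push on to the fence and stop on the first rise in force.

```bash
python3 - <<'E'
from h import *
y=-.001;z=-.003
fx=lambda:np.mean([(ctrl.pause(.02),(RB.T@np.array(get_state()["contact_force"]))[0])[1] for _ in range(8)])
x=-.10
ctrl.movel(W([-.06,y,z]),max_speed=.05);ctrl.movel(W([-.03,y,z]),max_speed=.04);f0=fx();x=-.03;print(f0)
while x<-.008:
    x+=.0015;ctrl.movel(W([x,y,z]),max_speed=.02);f=fx()-f0;print(round(x,4),round(f,2))
    if f<-5: break
panel("scene");panel("top")
ctrl.movel(W([x-.09,y,z]),max_speed=.08)
ctrl.movel(W([x-.12,y,.12]),max_speed=.15)
ctrl.movep(W([-.24,0,.2]),quat(np.radians(78),-1))
panel("scene");panel("top");print(get_state()["time"])
im,_=vision.grab_frame("wrist");im2,_=vision.grab_frame("scene")
cv2.imwrite("pics/6.png",np.hstack([cv2.resize(im2[130:280,240:390],(400,400)),cv2.copyMakeBorder(cv2.resize(im,(400,250)),0,150,0,0,0)]))
E
```

```text
-0.12620863700632642
-0.0285 -0.0
-0.027 -0.51
-0.0255 -0.37
-0.024 -0.01
-0.0225 -0.63
-0.021 -0.32
-0.0195 -0.3
-0.018 -0.52
-0.0165 -4.34
-0.015 -8.38
[('scene', array([ 0.0301, -0.001 ,  0.    ]), array([0.143, 0.097]), -0.54)]
[('top', array([0.031 , 0.0023, 0.    ]), array([0.14, 0.09]), 0.04)]
[('scene', array([ 0.03 , -0.001,  0.   ]), array([0.141, 0.092]), -0.66), ('scene', array([ 0.035 , -0.1636,  0.    ]), array([0.018, 0.04 ]), 51.14)]
[('top', array([0.0308, 0.0023, 0.    ]), array([0.141, 0.089]), 0.44)]
33.325
```

View pics/6.png

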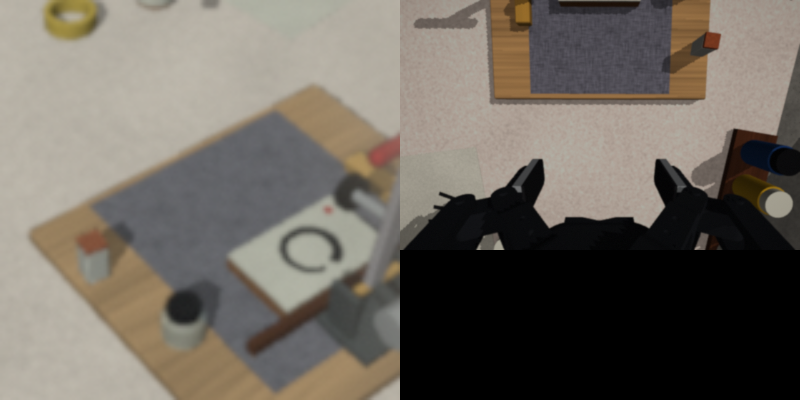

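The panel is flush on the fence with its far edge along (335,285), measured at x = 30 mm as wanted. The clamp is still up, the bystanders are in place and the robot is clear.

```bash
python3 -c "
from h import *
print(ticket.close_job())"
```

```text
the job is handed in; nothing more can be done
None
```

The job is handed in: the clamp arm stays raised by itself, and the panel measures flush against the back fence under the foot's landing place. The first pass with the fingers went just over the panel without moving it, and the second, lower pass pushed it home with about 8 N at most.

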